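# Seat the sample carrier and check its temperature with the infrared wand

### The arm

A 6-joint arm with a two-finger parallel gripper is mounted at the origin on the work surface. World frame = base frame: x ahead of the robot, y to its left, z up, the work surface at z = 0. Lengths are in m, angles in rad, forces in N, time in s.
With the tool pointing down it reaches from about 0.35 to 0.85 m from the base axis. Payload 8.1 kg.
Tool frame: the origin (TCP) lies at the centre of the arm's flange, where the gripper is bolted on; the fingertips stand 186 mm ahead of it and the grasp point (between the pads) lies 167 mm ahead of it (robot.grasp_offset is the distance from the TCP to the grasp point, in m); z points along the fingers, y is the line along which they close (so a half turn about z gives the same grasp; the last joint's range is limited). The gripper opens to 93 mm and grips with 3 to 60 N. Pads are 15 mm wide; open, the fingers measure 128 mm over their backs; the gripper's body (75 mm by 188 mm) begins 65 mm behind the grasp point.
Start: joints at [1.132, 0.13, 1.488, -0, 1.523, -0.085], TCP at [0.208, 0.563, 0.405] pointing down, gripper open.
Joint ranges: [-2.96, 2.96], [-0.89, 2.26], [0.02, 2.5], [-1.34, 4.48], [0, 2.73], [-2.66, 2.66]. Speed limits (rad/s): [2.39, 2.39, 2.79, 3.14, 3.14, 3.14].

### API

Orientations are given as a rotation vector (axis times angle).
In Python, from plant import robot gives the robot as it stands.
- The arm moves only by the tool drive_tool, never from a script. Its argument "moves" is one flat list of numbers, 7 for each row, row after row: the finger opening in mm, from 0 to 93, then the shift along the tool's x, y, z in mm, then the turn, a rotation vector about the tool's x, y, z in degrees. A call has 1 to 8 rows; each row shifts and turns the commanded pose from where the row before left it, along the tool's axes as they then stand; what a row does not reach is not made up. A row lasts 1/10 s, in which the tool goes at most 50 mm and 8.59 degrees, less where a joint would pass 70% of its speed; a pose out of reach is approached as far as the arm can. A call is refused whole if a number of a shift passes 50 or a number of a turn 8.59, either way. A call with a gripper value outside its range is refused whole. The fingers move at their own pace and stop on an object; "grip_force" is the grip in N (left out, the last holds). Time passes only in rows, so rows that do not move let the fingers close. It gives the time, the measured TCP pose, the force, the opening and the grip force at its end, in the units of the state.
- robot.read_state(): the state, without advancing time (a new reading comes with each control period).
- robot.read_camera(name): name is "scene" or "top" or "wrist"; returns a dict with "color" (420x560x3 uint8, red, green, blue), "depth" (420x560 float32, m along the optical axis (not along the pixel's ray), 0 where there is no reading), "mtx" (3x3 intrinsics, pixels), "R" (3x3) and "t" (3): a world point X has camera coordinates R X + t. Camera axes: x right, y down, z forward; pixel columns grow to the right and rows downward; lengths in m; the calibration is good to about 2 mm. A picture is of the moment at which its call begins.
- robot.close_job(): hands the job in; it is judged then, once.
The state is a dict: "t": time; "q": joint angles; "dq": joint speeds; "joint_torque": joint torques, N m; "tool_pos": TCP position; "orientation": TCP orientation; "force": force on the tool from outside, world axes, zero at the start; "wrist_torque": the same for the moment, N m; "opening": finger opening in m; "gripper_force": force on a finger pad.
Only numpy, scipy, OpenCV 4.12 (cv2) and the standard library are available. Lean on these libraries where they do the work, as an engineer would, in place of code of your own. Each camera call takes 0.05 s, during which the arm holds its last target. There are 200 camera calls.

### The job

Gently turn the sample carrier clockwise by its handle rod until its hidden feet drop in and it sits fully home in the thermostat ring. Then take the infrared wand out of its holder, point it squarely at the middle of the tilted black plate from about five centimetres, hold it steady there for two seconds without touching the carrier or the ring with it, and hang the wand back upright in its holder. Leave everything else where it stands.

Things in the scene. Friction and masses are not known exactly. Their poses are not given: they have to be found in the camera images.
- thermostat: thermostat block fixed on the bench: polished steel ring, 130 mm outer diameter, on a black foot; rim top at 95 mm height; a round pocket of 100 mm diameter in its top holds the carrier. Origin: centre of its underside, z up.
- pocket (a point): middle of the pocket's floor, 83 mm above the bench, 12 mm below the rim. Hidden under the carrier this floor has three slots, 8 mm deep, for the carrier's feet (about 2.5 mm play each side); nothing visible shows the angle at which they stand.
- carrier: loose sample carrier (0.2 to 0.4 kg): aluminium disc, 96 mm wide, 8 mm thick, on three 6 mm feet. Origin: centre, level with the feet's undersides, z up; at 83 mm height while riding on its feet, at 77 mm when home; home, it turns no further (do not force it). At the start it needs 20 to 80 deg of clockwise turn (seen from above) to drop in; clear of the slots it turns with about 1 N at the handle.
- handle (a point): point on the middle line of the carrier's handle rod: steel, 8 mm thick, level, 32 mm above the carrier's origin, running straight out along the carrier's -y from 38 to 104 mm off its centre, over the ring's rim, to an 18 mm black ball. This point is 86 mm off centre, outside the ring; below it there is free space.
- test_plate: flat matt black plate 30 x 30 x 4 mm, fixed on the middle of the carrier, tilted 35 deg towards the carrier's -x. Origin: centre of its exposed upper face, 32 mm above the carrier's origin; its z axis is that face's outward normal, (-sin 35, 0, cos 35) in the carrier's frame.
- wand: infrared thermometer wand (0.13 to 0.25 kg), at the start upright in its holder. Origin: centre of the lens at its lower end; z runs up along it; it looks along -z. Steel barrel 26 mm wide from z = 0 to 85 mm, black collar 48 mm wide from 85 to 93 mm, square grey grip 26 x 26 mm (faces square to its x and y) from 93 to 155 mm.
- holder: fixed wand holder: round foot 84 mm wide, 12 mm thick, with an upright tube, outer diameter 50 mm, bore 38 mm, top at 100 mm height. The wand's barrel hangs inside, its collar resting on the tube's top (lens 15 mm above the bench). Origin: centre of the underside, z up.
- sample_jar: bystander, to be left alone: glass jar, 48 mm wide, 62 mm tall; origin at its underside
- solvent_bottle: bystander, to be left alone: amber bottle, 60 mm wide, 130 mm tall; origin at its underside
- dish: bystander, to be left alone: shallow glass dish, 80 mm wide, 16 mm tall; origin at its underside
- weight: bystander, to be left alone: brass calibration weight, 28 mm wide, 45 mm tall; origin at its underside
- screwdriver: bystander, to be left alone: screwdriver, 150 mm long, lying
- spacer: bystander, to be left alone: steel ring lying flat, 60 mm wide, 12 mm tall; origin at its underside
- beaker: bystander, to be left alone: clear plastic beaker, 60 mm wide, 75 mm tall; origin at its underside
Things that resemble listed ones, but are neither listed nor needed, are in the scene too. What is shaped like the thermostat but yellow is not meant. Leave any red look-alike of the wand alone.

How it is judged:
By the outcome, as a careful person would: the job done as asked, in the order asked, and still so for the second after the job is handed in, with the robot touching nothing.
It also fails if it takes over 72 s, if anything falls off the work surface, if the arm or the gripper's body presses on something with over 40 N, if the wrist force passes 120 N, or if a joint passes its speed limit or range.

## Working session

There is one attempt and no reset: what is moved stays moved. The work goes in short steps, Python scripts to look and compute and a tool call to move; the robot and the scene stay as the last step left them, time stands still between calls to the robot, and variables do not carry over. Pictures are saved under pics/ and viewed, at most 10 in all, crops included, and the job is handed in when it is done.

Besides the shell and the picture viewer there is one more tool, called after "Request:" as name(argument=value, ...) on one line, values as JSON. drive_tool: Moves the arm, as the interface text tells. Its arguments: {"type":"object","properties":{"moves":{"type":"array","items":{"type":"number"}},"grip_force":{"type":"number"}},"required":["moves"]}

```bash
ls; mkdir -p pics
cat > h.py <<'E'
import numpy as np, cv2
from plant import robot
from scipy.spatial.transform import Rotation as Ro
def cam(n):
    c=robot.read_camera(n); np.savez('last_'+n,**c); return c
def load(n): return dict(np.load('last_'+n+'.npz'))
def save(c,f): cv2.imwrite('pics/'+f,cv2.cvtColor(c['color'],cv2.COLOR_RGB2BGR))
def cloud(c):
    h,w=c['depth'].shape; v,u=np.mgrid[:h,:w]; d=c['depth']; K=c['mtx']
    P=np.stack([(u-K[0,2])/K[0,0]*d,(v-K[1,2])/K[1,1]*d,d],-1)
    return (P-c['t'])@c['R']
def ray(c,u,v,z):
    d=c['R'].T@np.linalg.inv(c['mtx'])@np.array([u,v,1.]); o=-c['R'].T@c['t']
    return o+d*(z-o[2])/d[2]
def proj(c,X):
    p=c['mtx']@(c['R']@np.array(X,float)+c['t']); return p[:2]/p[2]
E
python3 - <<'E'
from h import *
s=robot.read_state(); print(s)
a=cam('scene');b=cam('top')
save(a,'s0.png');save(b,'t0.png')
for c in(a,b): print(c['mtx'],-c['R'].T@c['t'])
E
```

```text
pics
{'t': 0.0, 'q': array([ 1.13158052e+00,  1.31137492e-01,  1.48930860e+00, -8.75423440e-06,
        1.52301147e+00, -8.54062735e-02]), 'dq': array([ 0.0004569 , -0.00070644, -0.00015319,  0.00025937, -0.00083952,
        0.0011004 ]), 'joint_torque': array([-1.42495137e-03, -5.59833705e+01, -4.91759419e+01,  7.65659055e-02,
        3.53752426e-02, -8.74460466e-05]), 'tool_pos': array([0.20776499, 0.56262136, 0.40368518]), 'orientation': array([-5.52783956e-01, -3.09209331e+00,  2.83232340e-03]), 'force': array([-0.11258268,  0.13642824,  0.94884532]), 'wrist_torque': array([-0.05285196,  0.00299248,  0.0102856 ]), 'gripper_force': 0.0, 'opening': 0.09296305013839731}
[[380.77617752   0.         280.37512838]
 [  0.         380.77617752 210.2299954 ]
 [  0.           0.           1.        ]] [ 0.79613609 -0.32397022  0.74539629]
[[384.1624433    0.         281.49715581]
 [  0.         384.1624433  207.21681535]
 [  0.           0.           1.        ]] [0.37605434 0.02675426 1.05344171]
```

View pics/t0.png

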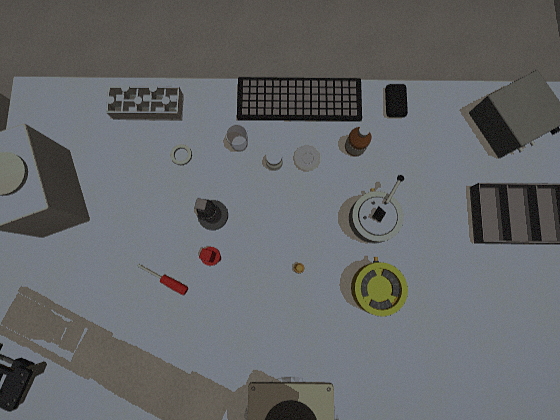

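View pics/s0.png

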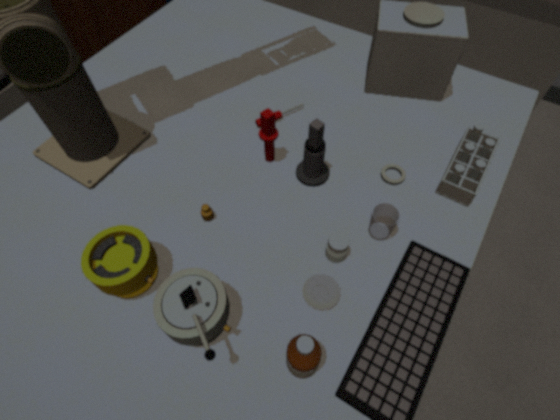

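The top view shows the thermostat at about (376,215) with the handle ball at (401,178). The wand is at about (205,207) in its holder, the red look-alike at (210,256) and the yellow one at (380,288). The scene view agrees: ring (192,303), ball (209,354), wand (315,145).

Run:
```python
from h import *
def circ(p):
    A=np.c_[2*p,np.ones(len(p))]; s=np.linalg.lstsq(A,(p**2).sum(1),rcond=None)[0]
    return s[:2],np.sqrt(s[2]+s[:2]@s[:2])
for n in('top','scene'):
    c=load(n);P=cloud(c);hsv=cv2.cvtColor(c['color'],cv2.COLOR_RGB2HSV)
    X0=np.array([0.394,-0.209])if 0 else ray(c,*( (376,215) if n=='top' else (192,303)),.095)[:2]
    print(n,'ring approx',X0)
    d=np.hypot(*(P[...,:2]-X0).transpose(2,0,1)); 
    m=(d<.08)&(abs(P[...,2]-.095)<.006)
    q=P[m][:,:2]
    for k in range(5):
        r=np.hypot(*(q-X0).T); ang=np.arctan2(*(q-X0).T[::-1])
        b=((ang+np.pi)/(2*np.pi)*48).astype(int); 
        e=np.array([q[b==i][np.argsort(r[b==i])[-2]] for i in range(48) if (b==i).sum()>3])
        X0,R=circ(e)
    print(' ring',X0,R,len(e), 'z med',np.median(P[m][:,2]))
    # handle: z .105-.13 outside r>.05
    d=np.hypot(*(P[...,:2]-X0).transpose(2,0,1))
    m=(d<.125)&(d>.045)&(P[...,2]>.106)&(P[...,2]<.135)
    h=P[m]; v=h[:,:2]-X0; print(' handle n',len(h),'az',np.degrees(np.arctan2(*v.mean(0)[::-1])),'rmax',np.hypot(*v.T).max())
    mb=m&(d>.094); print(' ball',P[mb].mean(0),mb.sum())
    # wand
    W=ray(c,*((203,203) if n=='top' else (316,126)),.165)[:2]
    d=np.hypot(*(P[...,:2]-W).transpose(2,0,1))
    m=(d<.05)&(P[...,2]>.162)&(P[...,2]<.18); h=P[m]
    print(' wandtop',W,h.mean(0),len(h),cv2.minAreaRect((h[:,:2]*1000).astype(np.float32)))
    m=(d<.07)&(P[...,2]>.09)&(P[...,2]<.112); print(' collar',P[m].mean(0),m.sum(),cv2.minAreaRect((P[m][:,:2]*1000).astype(np.float32)))
    cv2.imwrite(f'pics/w_{n}.png',0*c['color'])
c=load('top'); a=load('scene')
A=cv2.resize(c['color'][165:260,325:425],None,fx=4,fy=4,interpolation=2)
B=cv2.resize(c['color'][165:260,165:265],None,fx=4,fy=4,interpolation=2)
cv2.imwrite('pics/crop.png',np.hstack([A,B])[:,:,::-1])
```

```text
top ring approx [ 0.53200758 -0.21137203]
 ring [ 0.52952827 -0.21393067] 0.06312410836022814 48 z med 0.09607962971165318
 handle n 108 az -30.661173988783684 rmax 0.1159735599727858
 ball [ 0.62067955 -0.2677216   0.12080816] 47
 wandtop [0.54497572 0.21245456] [0.54165442 0.21694776 0.16916745] 126 ((542.1192016601562, 218.07554626464844), (26.97916030883789, 26.03851318359375), 76.09772491455078)
 collar [0.53448898 0.20959485 0.10520729] 157 ((537.78662109375, 212.81546020507812), (35.97129440307617, 49.3460807800293), 48.26393127441406)
scene ring approx [ 0.53707443 -0.21577314]
 ring [ 0.53035944 -0.21514879] 0.06408758428241354 48 z med 0.0946501350417642
 handle n 274 az -30.678041871818156 rmax 0.11627786862422118
 ball [ 0.62251635 -0.26974677  0.1191962 ] 126
 wandtop [0.5432374 0.2134129] [0.54403673 0.2149499  0.16756915] 133 ((543.1929321289062, 216.73648071289062), (26.765960693359375, 26.92578125), 78.114013671875)
 collar [0.54827983 0.20591239 0.10305222] 238 ((545.1351928710938, 212.2205810546875), (48.37861633300781, 37.520164489746094), 26.769996643066406)
```

View pics/crop.png

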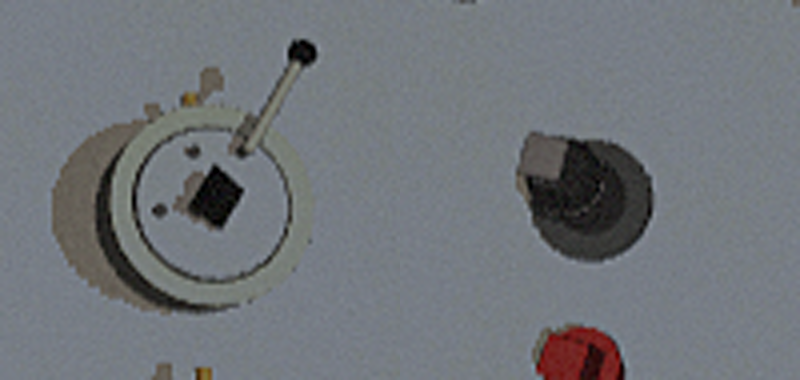

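The crop confirms the carrier: handle azimuth is about -30.7° and its yaw about 59°. The ring centre is near (0.530,-0.2145), and the wand's grip top is at about (0.543,0.216). I'll hover over the handle first.

```bash
cat >> h.py <<'E'
def down(az_y):  # tool pointing down with tool y along azimuth (deg)
    a=np.radians(az_y); y=np.array([np.cos(a),np.sin(a),0]); z=np.array([0,0,-1.]); return np.c_[np.cross(y,z),y,z]
def delta(p,Rt,n=None,fr=None):
    """per-row shift (mm) and turn (deg), n equal rows (screw), from the measured pose or fr=(p,R)"""
    s=robot.read_state(); p0,R0=fr if fr else (s['tool_pos'],Ro.from_rotvec(s['orientation']).as_matrix())
    w=Ro.from_matrix(R0.T@Rt).as_rotvec(); d=R0.T@(np.array(p)-p0)
    n=n or int(np.ceil(max(np.linalg.norm(d)*1.1/.045,np.degrees(np.linalg.norm(w))/8)))
    r=Ro.from_rotvec(w/n); S=sum((Ro.from_rotvec(w*k/n).as_matrix() for k in range(n)))
    v=np.linalg.solve(S,d)*1000
    print('total',np.round(d*1000,1),np.round(np.degrees(w),2),'| rows',n,'each',np.round(v,1),np.round(np.degrees(w)/n,2))
E
python3 - <<'E'
from h import *
delta([.6,-.256,.39],down(59.3))
E
```

```text
total [-651.6 -632.1   14.8] [-0.09  0.   10.43] | rows 23 each [-30.7 -24.9   0.6] [-0.    0.    0.45]
```

Request:
drive_tool(moves=[93,-31,-25,0,0,0,0.45,93,-31,-25,0,0,0,0.45,93,-31,-25,0,0,0,0.45,93,-31,-25,0,0,0,0.45,93,-31,-25,0,0,0,0.45,93,-31,-25,0,0,0,0.45,93,-31,-25,0,0,0,0.45,93,-31,-25,0,0,0,0.45])

```text
t: 0.9
tool_pos: [0.3639, 0.2834, 0.4044]
orientation: [-0.65, -3.073, 0.0]
force: [1.7, 0.0, -0.6]
opening: 0.0928
gripper_force: 0.0
```

Request:
drive_tool(moves=[60,-31,-25,0,0,0,0.45,60,-31,-25,0,0,0,0.45,60,-31,-25,0,0,0,0.45,60,-31,-25,0,0,0,0.45,60,-31,-25,0,0,0,0.45,60,-31,-25,0,0,0,0.45,60,-31,-25,0,0,0,0.45,60,-31,-25,0,0,0,0.45])

```text
t: 1.7
tool_pos: [0.5019, -0.0038, 0.4044]
orientation: [-0.747, -3.051, -0.0]
force: [0.9, 0.9, -0.6]
opening: 0.06
gripper_force: 0.0
```

Request:
drive_tool(moves=[40,-31,-25,0,0,0,0.45,40,-31,-25,0,0,0,0.45,40,-31,-25,0,0,0,0.45,40,-31,-25,0,0,0,0.45,40,-31,-25,0,0,0,0.45,40,0,0,0,0,0,0])

```text
t: 2.3
tool_pos: [0.579, -0.1899, 0.4032]
orientation: [-0.812, -3.034, 0.002]
force: [-0.5, 1.0, -0.3]
opening: 0.0401
gripper_force: 0.0
```

Run:
```python
from h import *
delta([.6,-.256,.39],down(59.3))
c=cam('wrist'); save(c,'w1.png'); print(robot.read_state()['q'],robot.read_state()['force'], robot.read_state()['t'])
```

```text
total [-51.2 -46.8  13.3] [-0.08 -0.06  0.74] | rows 2 each [-25.7 -23.3   6.6] [-0.04 -0.03  0.37]
[-3.98214574e-01  1.54562821e-01  1.46421378e+00 -2.46815438e-04
  1.52479222e+00 -1.44722786e+00] [-0.40118506 -0.22128069  0.42690264] 2.35
```

View pics/w1.png

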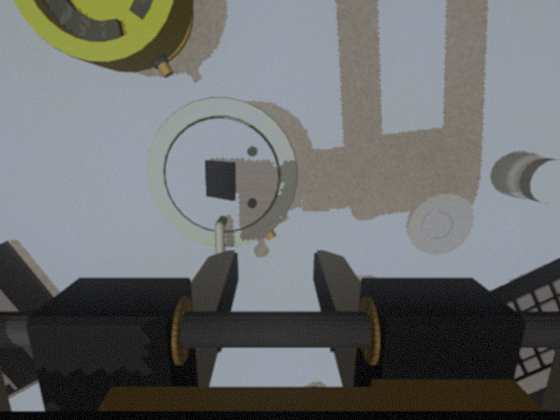

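The wrist view shows the ring centred at about (222,172), the rod at (220,240) running down under the left finger, and the fingers at (225,275) and (330,275). I'll refine the ring centre and the rod line from here.

```bash
cat >> h.py <<'E'
def ring(c,X0=np.array([.530,-.2145]),lo=.089,hi=.101):
    P=cloud(c); q=P[(np.hypot(P[...,0]-X0[0],P[...,1]-X0[1])<.075)&(P[...,2]>lo)&(P[...,2]<hi)][:,:2]
    for k in range(5):
        r=np.hypot(*(q-X0).T); b=((np.arctan2(*(q-X0).T[::-1])/np.pi+1)*24).astype(int)
        e=np.array([q[b==i][np.argsort(r[b==i])[-2]] for i in range(48) if (b==i).sum()>3])
        s=np.linalg.lstsq(np.c_[2*e,np.ones(len(e))],(e**2).sum(1),rcond=None)[0]; X0=s[:2]
    return X0,np.sqrt(s[2]+X0@X0),len(e)
C=np.array([.530,-.2145])
def plate(c):
    "black plate: centre & normal from dark pixels with depth"
    P=cloud(c); g=c['color'].max(2)
    m=(g<50)&(np.hypot(P[...,0]-C[0],P[...,1]-C[1])<.025)&(P[...,2]>.09)&(P[...,2]<.135)
    q=P[m]; o=q.mean(0); n=np.linalg.svd(q-o,full_matrices=False)[2][2]; n*=np.sign(n[2])
    return o,n,np.degrees(np.arctan2(n[1],n[0])),np.degrees(np.arccos(n[2])),m.sum()
def disc(c):
    P=cloud(c); d=np.hypot(P[...,0]-C[0],P[...,1]-C[1]); g=c['color'].max(2)
    m=(d<.044)&(d>.026)&(abs(P[...,2]-.1)<.03)&(g>60)
    k=(d<.064)&(d>.053)&(abs(P[...,2]-.095)<.006)
    return np.median(P[m][:,2]),np.median(P[k][:,2])
E
python3 - <<'E'
from h import *
for n in('wrist','top','scene'):
    c=load(n); print(n,ring(c),plate(c),disc(c))
c=load('wrist');P=cloud(c); d=np.hypot(P[...,0]-C[0],P[...,1]-C[1])
m=(d>.04)&(d<.08)&(P[...,2]>.106)&(P[...,2]<.125); v,u=np.where(m); print(m.sum(),u.min(),u.max(),v.min(),v.max())
q=P[m][:,:2]-C; az=np.degrees(np.arctan2(q[:,1],q[:,0])); print(np.median(az),az.std(),P[m][:,2].max())
E
```

```text
wrist (array([ 0.52903445, -0.2129024 ]), np.float64(0.06389412868856147), 48) (array([ 0.53372587, -0.20827866,  0.11931875]), array([-0.29391654, -0.47145549,  0.83147026]), np.float64(-121.94039295227438), np.float64(33.74993359653582), np.int64(297)) (np.float64(0.09693017391489772), np.float64(0.09490446005285917))
top (array([ 0.52952827, -0.21393067]), np.float64(0.06312410836022814), 48) (array([ 0.53085552, -0.21229621,  0.11568074]), array([-0.33934815, -0.46044914,  0.8202618 ]), np.float64(-126.38998368610756), np.float64(34.8889907927819), np.int64(116)) (np.float64(0.09716177211188497), np.float64(0.0950981502414028))
scene (array([ 0.53035944, -0.21514879]), np.float64(0.06408758428241354), 48) (array([ 0.53238622, -0.21419904,  0.1142546 ]), array([-0.23844318, -0.52401081,  0.81765367]), np.float64(-114.46718911542399), np.float64(35.14939776489953), np.int64(237)) (np.float64(0.09566085887634346), np.float64(0.09356206077766295))
215 215 224 229 253
-29.419465190183733 2.7237169915021795 0.12039926117862003
```

```bash
sed -i 's/^C=.*/C=np.array([.5297,-.2138])/' h.py
python3 - <<'E'
from h import *
delta([.6004,-.2554,.283],down(59.3),5)
E
```

```text
total [-52.7 -47.6 120.3] [-0.03 -0.11  0.8 ] | rows 5 each [-10.6  -9.5  24.1] [-0.01 -0.02  0.16]
```

Request:
drive_tool(moves=[40,-26,-24,0,0,0,0.4,40,-26.5,-23.5,0,0,0,0.4,40,0,0,35,0,0,0,40,0,0,35,0,0,0,40,0,0,35,0,0,0,24,0,0,15,0,0,0,24,0,0,0,0,0,0])

```text
t: 3.05
tool_pos: [0.5993, -0.2518, 0.2817]
orientation: [-0.824, -3.026, -0.002]
force: [0.3, 0.2, 0.0]
opening: 0.0285
gripper_force: 0.0
```

Run:
```python
from h import *
delta([.6004,-.2554,.283],down(59.3),1)
c=cam('wrist'); save(c,'w2.png'); print(disc(c),plate(c))
```

```text
total [-2.8 -2.6 -1.4] [-0.01 -0.33  0.23] | rows 1 each [-2.8 -2.6 -1.4] [-0.01 -0.33  0.23]
(np.float64(0.09697162529638549), np.float64(0.09490210800688503)) (array([ 0.53364154, -0.20807172,  0.11953267]), array([-0.28350181, -0.47068027,  0.83551589]), np.float64(-121.06154564088796), np.float64(33.330405528264194), np.int64(712))
```

View pics/w2.png

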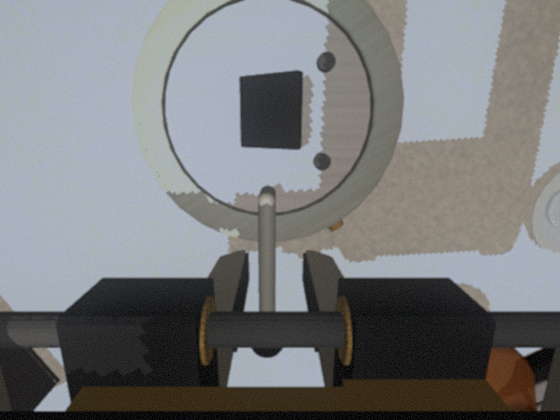

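The rod at (268,265) lies between the fingers (245 and 303), so the straddle is right. The peg at (336,222) is on the other side of the direction I'll turn. I'll narrow the fingers without clamping, then turn.

Request:
drive_tool(moves=[14,-2,-3,0,0,0,0.2,14,0,0,0,0,0,0,14,0.1,-2.9,0,0,0,2,14,0.1,-2.9,0,0,0,2,14,0.1,-2.9,0,0,0,2,14,0.1,-2.9,0,0,0,2,14,0.1,-2.9,0,0,0,2,14,0.1,-2.9,0,0,0,2], grip_force=3)

```text
t: 3.9
tool_pos: [0.5907, -0.2709, 0.287]
orientation: [1.145, 2.921, -0.0]
force: [1.8, 1.1, -0.4]
opening: 0.014
gripper_force: 0.7
```

```bash
cat > chk.py <<'E'
from h import *
c=cam('wrist'); d=disc(c); s=robot.read_state(); v=s['tool_pos'][:2]-C
print('disc-ring mm',round((d[0]-d[1])*1000,1),'plate az',np.round(plate(c)[2:],1),'tool r',np.hypot(*v),'az',np.degrees(np.arctan2(v[1],v[0])),'F',np.round(s['force'],1),'z',s['tool_pos'][2],'t',s['t'])
P=cloud(c);dd=np.hypot(P[...,0]-C[0],P[...,1]-C[1])
m=(dd>.04)&(dd<.066)&(P[...,2]>.1025)&(P[...,2]<.125)&(c['color'].max(2)>50)
q=P[m][:,:2]-C; print('rod az',np.degrees(np.arctan2(*q.mean(0)[::-1])),'ztop',np.percentile(P[m][:,2],80))
E
python3 chk.py
```

```text
disc-ring mm 2.1 plate az [-129.    33.3 1730. ] tool r 0.08353875718836096 az -43.36979235351812 F [ 0.6 -0.6  0. ] z 0.2869758772980051 t 3.95
rod az -41.06112147791349 ztop 0.11892725474235455
```

Request:
drive_tool(moves=[14,0.1,-2.9,0,0,0,2,14,0.1,-2.9,0,0,0,2,14,0.1,-2.9,0,0,0,2,14,0.1,-2.9,0,0,0,2])

```text
t: 4.35
tool_pos: [0.5821, -0.2786, 0.2868]
orientation: [1.345, 2.835, 0.0]
force: [2.3, 0.7, 0.4]
opening: 0.0139
gripper_force: 0.8
```

```bash
python3 chk.py
```

```text
disc-ring mm 2.1 plate az [-137.1   34.1 2687. ] tool r 0.08340019756401572 az -51.29047236959746 F [ 2.2 -1.   0.8] z 0.2867632659188285 t 4.4
rod az -49.049988199957994 ztop 0.11892881790521269
```

Request:
drive_tool(moves=[14,0,-2.2,0,0,0,1.5,14,0,-2.2,0,0,0,1.5,14,0,-2.2,0,0,0,1.5])

```text
t: 4.7
tool_pos: [0.5762, -0.2824, 0.2852]
orientation: [1.458, 2.782, 0.0]
force: [0.8, 0.7, 0.3]
opening: 0.0138
gripper_force: 0.7
```

```bash
python3 chk.py
```

```text
disc-ring mm 2.1 plate az [-141.8   34.1 3192. ] tool r 0.0828853779549183 az -56.11727393550041 F [1.7 0.3 1.4] z 0.2849732644148092 t 4.75
rod az -54.06587528686962 ztop 0.118939355663496
```

Request:
drive_tool(moves=[14,0,-2.2,0,0,0,1.5,14,0,-2.2,0,0,0,1.5,14,0,-2.2,0,0,0,1.5,14,0,0,0,0,0,0])

```text
t: 5.15
tool_pos: [0.5703, -0.2861, 0.2846]
orientation: [-1.566, -2.723, 0.0]
force: [0.5, -0.9, 0.7]
opening: 0.0143
gripper_force: 0.1
```

```bash
python3 chk.py
```

```text
disc-ring mm 2.1 plate az [-146.9   34.4 3589. ] tool r 0.08291387944499422 az -60.62921526915395 F [ 0.3 -0.2  0.8] z 0.2845308401063793 t 5.2
rod az -59.0920751437593 ztop 0.1189444563867221
```

Request:
drive_tool(moves=[14,0,-2.2,0,0,0,1.5,14,0,-2.2,0,0,0,1.5,14,0,-2.2,0,0,0,1.5,14,0,0,0,0,0,0])

```text
t: 5.6
tool_pos: [0.5645, -0.2893, 0.2846]
orientation: [-1.672, -2.659, 0.0]
force: [0.0, 0.7, -1.5]
opening: 0.014
gripper_force: 0.1
```

```bash
python3 chk.py
```

```text
disc-ring mm 2.1 plate az [-151.7   34.5 3900. ] tool r 0.08311954262146166 az -65.19399133804384 F [-0.4 -0.1  0.1] z 0.2846022426782535 t 5.65
rod az -63.694121890565505 ztop 0.11897222398471319
```

Request:
drive_tool(moves=[14,0,-2.2,0,0,0,1.5,14,0,-2.2,0,0,0,1.5,14,0,-2.2,0,0,0,1.5,14,0,0,0,0,0,0])

```text
t: 6.05
tool_pos: [0.5586, -0.2919, 0.2847]
orientation: [-1.775, -2.592, 0.0]
force: [0.4, -0.6, -0.7]
opening: 0.0139
gripper_force: 0.1
```

```bash
python3 chk.py
```

```text
disc-ring mm 2.1 plate az [-155.9   34.5 4079. ] tool r 0.08331365987347053 az -69.68141259416565 F [-0.4 -0.7  0.8] z 0.28473116133991216 t 6.1
rod az -68.26091248376694 ztop 0.1188951376368446
```

Request:
drive_tool(moves=[14,0.2,-2.2,0,0,0,1.5,14,0.2,-2.2,0,0,0,1.5,14,0.2,-2.2,0,0,0,1.5,14,0,0,0,0,0,0])

```text
t: 6.5
tool_pos: [0.5522, -0.2936, 0.2848]
orientation: [1.876, 2.52, -0.0]
force: [-0.2, 0.4, -0.3]
opening: 0.0141
gripper_force: 0.1
```

```bash
python3 chk.py
```

```text
disc-ring mm 2.0 plate az [-160.6   34.6 4037. ] tool r 0.08288619739576535 az -74.22948106924606 F [ 0.5 -0.3 -1. ] z 0.284762890578959 t 6.55
rod az -72.85722196532822 ztop 0.11895747992076913
```

Request:
drive_tool(moves=[14,0.1,-2.2,0,0,0,1.5,14,0.1,-2.2,0,0,0,1.5,14,0.1,-2.2,0,0,0,1.5,14,0,0,0,0,0,0])

```text
t: 6.95
tool_pos: [0.5457, -0.2951, 0.2848]
orientation: [-1.973, -2.445, 0.0]
force: [-0.0, -0.0, -0.4]
opening: 0.0141
gripper_force: 0.2
```

```bash
python3 chk.py
```

```text
disc-ring mm 2.1 plate az [-165.    34.6 4026. ] tool r 0.08276872614296098 az -78.81404932387107 F [ 0.7 -0.3 -0.2] z 0.28472007224212204 t 7.0
rod az -77.45069050972553 ztop 0.11892472754368646
```

Request:
drive_tool(moves=[14,0.1,-2.2,0,0,0,1.5,14,0.1,-2.2,0,0,0,1.5,14,0.1,-2.2,0,0,0,1.5,14,0,0,0,0,0,0])

```text
t: 7.4
tool_pos: [0.5391, -0.2959, 0.2847]
orientation: [-2.067, -2.365, 0.0]
force: [0.8, 0.3, -0.5]
opening: 0.0141
gripper_force: 0.4
```

```bash
python3 chk.py
```

```text
disc-ring mm 1.8 plate az [-169.9   34.2 3973. ] tool r 0.08261445184746863 az -83.39566496196011 F [ 0.1 -0.1 -0.6] z 0.28462819607690715 t 7.45
rod az -81.9993850326296 ztop 0.11863979121900703
```

Request:
drive_tool(moves=[14,0.1,-1.5,0,0,0,1,14,0.1,-1.5,0,0,0,1,14,0,0,0,0,0,0])

```text
t: 7.75
tool_pos: [0.5361, -0.296, 0.2846]
orientation: [-2.107, -2.329, 0.0]
force: [-0.7, 0.5, -0.6]
opening: 0.014
gripper_force: 0.0
```

```bash
python3 chk.py
```

```text
disc-ring mm -4.0 plate az [-173.3   34.5 3662. ] tool r 0.08246578208595869 az -85.46927750630255 F [-0.4  0.5  0. ] z 0.2846124172693212 t 7.8
rod az -85.36152344824235 ztop 0.11292943570698827
```

It dropped: disc minus ring went from +2 to -4 mm, which is home, and the rod is free between the fingers. I'll open and lift.

Request:
drive_tool(moves=[40,0,0,0,0,0,0,40,0,0,0,0,0,0,60,0,0,-10,0,0,0,60,0,0,-35,0,0,0,60,0,0,-35,0,0,0,60,0,0,-30,0,0,0,60,0,0,0,0,0,0])

```text
t: 8.5
tool_pos: [0.5375, -0.2967, 0.402]
orientation: [2.1, 2.323, 0.002]
force: [-0.0, 0.0, 1.0]
opening: 0.059
gripper_force: 0.0
```

Run:
```python
from h import *
for n in ('wrist','top','scene'):
    c=cam(n); print(n,ring(c),plate(c),disc(c))
    P=cloud(c); d=np.hypot(P[...,0]-C[0],P[...,1]-C[1])
    m=(d>.04)&(d<.08)&(P[...,2]>.101)&(P[...,2]<.12); q=P[m][:,:2]; 
    b=(d>.096)&(d<.12)&(P[...,2]>.10)&(P[...,2]<.125); 
    print('  rod az',np.degrees(np.arctan2(*(q-C).mean(0)[::-1])),m.sum(),P[m][:,2].max(),'ball',P[b].mean(0),b.sum())
s=robot.read_state(); print(s['q'],s['t'])
delta([.543,.216,.46],down(77)); delta([.543,.216,.46],down(-13))
```

```text
wrist (array([ 0.52962539, -0.21364352]), np.float64(0.06438998993620602), 48) (array([ 0.52948006, -0.21456409,  0.10983807]), array([-0.56697613, -0.06451563,  0.82120387]), np.float64(-173.50829420160284), np.float64(34.79451167969095), np.int64(1223)) (np.float64(0.09096682695159265), np.float64(0.09493383800910601))
  rod az -85.07146722649476 474 0.11468804508239988 ball [ 0.54016426 -0.31935928  0.11446487] 368
top (array([ 0.52988345, -0.21409185]), np.float64(0.06349045927790524), 48) (array([ 0.53090607, -0.21593169,  0.10963599]), array([-0.5316452 , -0.0472518 ,  0.84564806]), np.float64(-174.9209856712132), np.float64(32.25856280717162), np.int64(133)) (np.float64(0.09122254316189045), np.float64(0.09502557897819948))
  rod az -84.74430864338582 52 0.11663341056158308 ball [ 0.54009693 -0.3201638   0.1146332 ] 49
scene (array([ 0.53048259, -0.21512589]), np.float64(0.06399061852644744), 36) (array([ 0.53345301, -0.20900018,  0.10833401]), array([-0.38046323, -0.82117299,  0.42535002]), np.float64(-114.85908117182373), np.float64(64.8271792835346), np.int64(99)) (np.float64(0.08967552046876694), np.float64(0.09358614608385546))<stdin>:7: RuntimeWarning: Mean of empty slice.
  ret = um.true_divide(
Traceback (most recent call last):
ValueError: zero-size array to reduction operation maximum which has no identity
```

Run:
```python
from h import *
s=robot.read_state(); print(s['q'],s['t'])
delta([.50,.216,.43],down(-13),14)
```

```text
[-5.87938735e-01  1.68642967e-01  1.46424244e+00 -1.51512404e-05
  1.50860568e+00 -6.88867243e-01] 8.65
total [513.1  15.4 -35.3] [ 0.    0.   18.78] | rows 14 each [36.6 -4.5 -2.5] [0.   0.   1.34]
```

Request:
drive_tool(moves=[75,36.6,-4.5,-2.5,0,0,1.34,75,36.6,-4.5,-2.5,0,0,1.34,75,36.6,-4.5,-2.5,0,0,1.34,75,36.6,-4.5,-2.5,0,0,1.34,75,36.6,-4.5,-2.5,0,0,1.34,75,36.6,-4.5,-2.5,0,0,1.34,75,36.6,-4.5,-2.5,0,0,1.34])

```text
t: 9.35
tool_pos: [0.4962, -0.0398, 0.4106]
orientation: [-2.29, -2.148, 0.003]
force: [0.8, 0.4, -0.5]
opening: 0.0747
gripper_force: 0.0
```

Request:
drive_tool(moves=[75,36.6,-4.5,-2.5,0,0,1.34,75,36.6,-4.5,-2.5,0,0,1.34,75,36.6,-4.5,-2.5,0,0,1.34,75,36.6,-4.5,-2.5,0,0,1.34,75,36.6,-4.5,-2.5,0,0,1.34,75,36.6,-4.5,-2.5,0,0,1.34,75,36.6,-4.5,-2.5,0,0,1.34,75,0,0,0,0,0,0])

```text
t: 10.15
tool_pos: [0.4992, 0.2201, 0.4281]
orientation: [-2.454, -1.959, 0.003]
force: [-1.3, -0.5, -0.1]
opening: 0.0748
gripper_force: 0.0
```

Run:
```python
from h import *
c=cam('wrist'); save(c,'w3.png'); P=cloud(c)
d=np.hypot(P[...,0]-.543,P[...,1]-.216)
m=(d<.05)&(P[...,2]>.163)&(P[...,2]<.18); h=P[m]
print(h.mean(0),m.sum(),cv2.minAreaRect((h[:,:2]*1000).astype(np.float32)))
s=robot.read_state(); print(s['tool_pos'],s['q'],s['t'])
delta([.543,.216,.43],down(-13),1)
```

```text
[0.5413012  0.22062894 0.16933789] 1234 ((541.6678466796875, 219.4453582763672), (26.703693389892578, 26.216697692871094), 77.39277648925781)
[0.49932881 0.21835961 0.42789478] [ 3.18114672e-01 -2.57213936e-02  1.60777744e+00  1.33509840e-04
  1.56269825e+00  5.41391407e-01] 10.2
total [ 7.4 43.1 -2.2] [-0.16  0.09  0.21] | rows 1 each [ 7.4 43.1 -2.2] [-0.16  0.09  0.21]
```

View pics/w3.png

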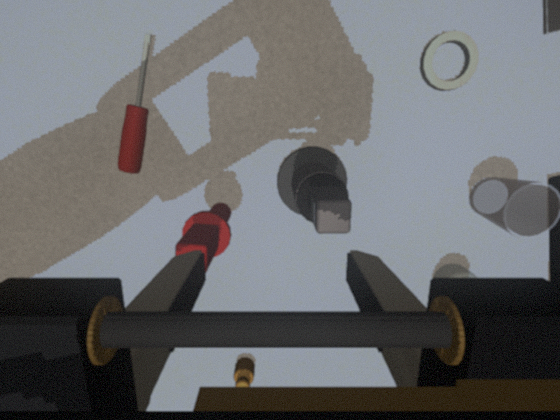

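The wand's grip top is at (332,215), upright in its holder, with the red look-alike clear to the left at (205,235). I'll centre over it and go partway down.

Request:
drive_tool(moves=[75,4.5,21,0,0,0,0.2,75,4.5,21,0,0,0,0,75,0,0,25,0,0,0,75,0,0,25,0,0,0,75,0,0,0,0,0,0])

```text
t: 10.7
tool_pos: [0.5416, 0.2142, 0.3742]
orientation: [-2.46, -1.949, 0.014]
force: [-1.0, 0.6, -0.8]
opening: 0.0752
gripper_force: 0.0
```

Run:
```python
from h import *
c=cam('wrist'); save(c,'w4.png'); P=cloud(c)
d=np.hypot(P[...,0]-.543,P[...,1]-.216)
m=(d<.05)&(P[...,2]>.163)&(P[...,2]<.18); h=P[m]
v,u=np.where(m);print(u.min(),u.max(),v.min(),v.max())
print(h.mean(0),m.sum(),cv2.minAreaRect((h[:,:2]*1000).astype(np.float32)))
s=robot.read_state(); print(s['tool_pos'],s['q'],s['t'])
delta([.542,.218,.312],down(-13),1)
```

```text
255 299 221 265
[0.54215017 0.2208957  0.16935033] 1902 ((541.8550415039062, 219.7169952392578), (25.952865600585938, 26.142847061157227), 78.93241882324219)
[0.54204335 0.21456397 0.37676377] [ 2.89087722e-01  1.01954833e-01  1.56999177e+00 -3.36469065e-04
  1.47591272e+00  5.20055916e-01] 10.75
total [ 3.6 -0.5 64.8] [-0.3   0.19 -0.23] | rows 1 each [ 3.6 -0.5 64.8] [-0.3   0.19 -0.23]
```

View pics/w4.png

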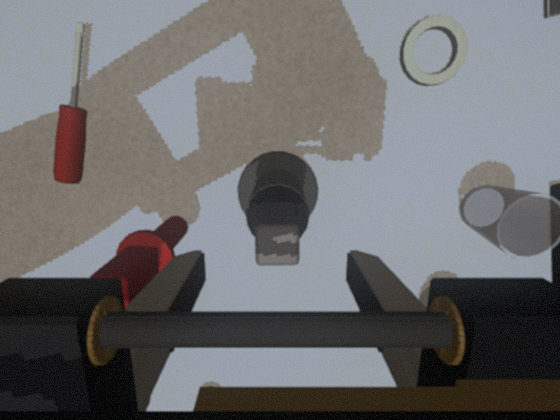

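Run:
```python
from h import *
for n in('top','wrist'):
    c=load(n);P=cloud(c);h=cv2.cvtColor(c['color'],cv2.COLOR_RGB2HSV)
    d=np.hypot(P[...,0]-.542,P[...,1]-.218)
    m=((h[...,0]<8)|(h[...,0]>172))&(h[...,1]>120)&(d<.2)&(P[...,2]>.06)
    q=P[m]-[.542,.218,0]; print(n,m.sum(),q[:,2].max(),'min dist',np.percentile(d[m],2)); a=np.radians(-13)
    print(np.percentile(q@[np.cos(a),np.sin(a),0],[2,98]),np.percentile(q@[-np.sin(a),np.cos(a),0],[2,98]))
```

```text
top 290 0.15858479915969112 min dist 0.09687782635217766
[-0.12985837 -0.08945404] [-0.06120147 -0.0267823 ]
wrist 2480 0.3536878219183655 min dist 0.025836433205871187
[-0.12674847  0.04402495] [-0.04461565  0.03043356]
```

Request:
drive_tool(moves=[75,4,0,20,0,0,0,75,0,0,25,0,0,0,75,0,0,15,0,0,0,75,0,0,2,0,0,0,75,0,0,0,0,0,0], grip_force=35)

```text
t: 11.25
tool_pos: [0.5438, 0.2196, 0.3183]
orientation: [2.462, 1.952, -0.0]
force: [-0.5, -0.2, 0.2]
opening: 0.0746
gripper_force: 0.0
```

Run:
```python
from h import *
s=robot.read_state(); print(s['tool_pos'],s['force'])
delta([.542,.219,.312],down(-12),1)
```

```text
[0.54384358 0.2195703  0.31829632] [-0.47634155 -0.1666171   0.22615123]
total [-1.  -1.7  6.3] [-0.    0.01 -1.19] | rows 1 each [-1.  -1.7  6.3] [-0.    0.01 -1.19]
```

Request:
drive_tool(moves=[75,-1,-1.7,5,0,0,-0.7,28,0,0,0,0,0,0,26,0,0,0,0,0,0,20,0,0,0,0,0,0,20,0,0,0,0,0,0,20,0,0,0,0,0,0,20,0,0,0,0,0,0], grip_force=35)

```text
t: 11.95
tool_pos: [0.5419, 0.2192, 0.3128]
orientation: [2.45, 1.967, 0.0]
force: [-0.4, -0.4, -0.5]
opening: 0.032
gripper_force: 0.0
```

Run:
```python
from h import *
s=robot.read_state(); print(s['tool_pos'],s['orientation'],s['force'],s['q'],s['opening']); np.savez('grasp',p=s['tool_pos'],o=s['orientation'])
```

```text
[0.54189239 0.21920569 0.31280883] [2.44971704e+00 1.96678376e+00 1.66619961e-04] [-0.42491563 -0.37550624 -0.46244389] [2.96694058e-01 1.49542549e-01 1.63751762e+00 2.05675441e-06
 1.35441907e+00 5.14523164e-01] 0.03201494908099042
```

Request:
drive_tool(moves=[20,0,0,0,0,0,0,20,0,0,0,0,0,0,20,0,0,0,0,0,0,20,0,0,-5,0,0,0,20,0,0,-10,0,0,0,20,0,0,-15,0,0,0,20,0,0,0,0,0,0])

```text
t: 12.65
tool_pos: [0.5428, 0.2195, 0.3464]
orientation: [2.448, 1.966, 0.007]
force: [1.6, -0.3, -1.7]
opening: 0.0259
gripper_force: 35.0
```

Grip holds at 25.9 mm opening with 35 N. I'll lift clear of everything, then plan the tilted pose.

Request:
drive_tool(moves=[20,0,0,-25,0,0,0,20,0,0,-30,0,0,0,20,0,0,-30,0,0,0,20,0,0,-30,0,0,0,20,0,0,-30,0,0,0,20,0,0,-10,0,0,0,20,0,0,0,0,0,0,20,0,0,0,0,0,0])

```text
t: 13.45
tool_pos: [0.5418, 0.2192, 0.4961]
orientation: [-2.449, -1.966, 0.003]
force: [0.1, 0.4, -2.2]
opening: 0.0258
gripper_force: 35.0
```

```bash
cat >> h.py <<'E'
PL=np.array([.5298,-.2141,.109]); a=np.radians(-174.9); N=np.array([np.sin(np.radians(35))*np.cos(a),np.sin(np.radians(35))*np.sin(a),np.cos(np.radians(35))])
L=.2978
def aim(R0):
    z=R0[:,2]; ax=np.cross(z,-N); return Ro.from_rotvec(ax/np.linalg.norm(ax)*np.arcsin(np.linalg.norm(ax))).as_matrix()@R0
E
python3 - <<'E'
from h import *
s=robot.read_state(); R0=Ro.from_rotvec(s['orientation']).as_matrix(); print(s['tool_pos'],s['q'],s['opening'],s['force'])
Rt=aim(down(-12.3)); T=PL+N*(.05+L); print(T,Rt)
delta(T+[0,0,.07],Rt,14)
# wand check in scene/top view
for n in('scene','top'):
    c=cam(n)
    print(n,proj(c,s['tool_pos']+R0[:,2]*L),proj(c,s['tool_pos']+R0[:,2]*.15))
save(load('scene'),'s1.png')
E
```

```text
[0.54180505 0.21916038 0.49611559] [2.96658772e-01 6.97443223e-02 1.38809589e+00 1.64749050e-05
 1.68549665e+00 5.14469489e-01] 0.02584488577928237 [ 0.07900306  0.41707155 -2.21044457]
[ 0.33109988 -0.23183351  0.39390108] [[ 0.15916357  0.80515636  0.57130568]
 [ 0.97223809 -0.22837109  0.05098767]
 [ 0.17152275  0.54732977 -0.81915204]]
total [-485.8 -108.2   32.8] [-33.47  10.57  -0.17] | rows 14 each [-34.8  -8.   -2.8] [-2.39  0.75 -0.01]
scene [317.60074765 112.13862852] [323.84772551  47.14940658]
top [197.09250352 201.78409276] [180.22008291 186.63384261]
```

View pics/s1.png

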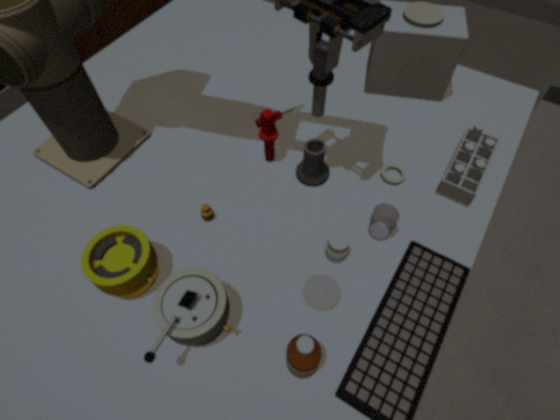

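The scene view shows the wand lifted, with its lens at (318,113); I had predicted (318,112). I'll carry it to a point above the plate while tilting it.

Request:
drive_tool(moves=[20,-34.8,-8,-2.8,-2.39,0.75,0,20,-34.8,-8,-2.8,-2.39,0.75,0,20,-34.8,-8,-2.8,-2.39,0.75,0,20,-34.8,-8,-2.8,-2.39,0.75,0,20,-34.8,-8,-2.8,-2.39,0.75,0,20,-34.8,-8,-2.8,-2.39,0.75,0,20,-34.8,-8,-2.8,-2.39,0.75,0])

```text
t: 14.25
tool_pos: [0.4326, -0.0076, 0.4988]
orientation: [2.298, 1.846, 0.377]
force: [0.6, -1.2, -1.3]
opening: 0.0258
gripper_force: 35.0
```

Request:
drive_tool(moves=[20,-34.8,-8,-2.8,-2.39,0.75,0,20,-34.8,-8,-2.8,-2.39,0.75,0,20,-34.8,-8,-2.8,-2.39,0.75,0,20,-34.8,-8,-2.8,-2.39,0.75,0,20,-34.8,-8,-2.8,-2.39,0.75,0,20,-34.8,-8,-2.8,-2.39,0.75,0,20,-34.8,-8,-2.8,-2.39,0.75,0,20,0,0,0,0,0,0])

```text
t: 15.05
tool_pos: [0.3279, -0.2354, 0.4615]
orientation: [2.125, 1.691, 0.71]
force: [-0.4, 1.2, -1.5]
opening: 0.0263
gripper_force: 35.0
```

Run:
```python
from h import *
s=robot.read_state(); print(s['tool_pos'],s['q'],s['opening'],s['force'],s['t'])
Rt=aim(down(-12.3)); T=PL+N*(.05+L)
delta(T,Rt,4)
```

```text
[ 0.32788372 -0.2353646   0.46149336] [-0.99773029 -0.6819106   2.11720205  0.53695998  1.41408293 -0.77700264] 0.02627757880174745 [-0.35460653  1.15251182 -1.48967999] 15.05
total [ -7.8 -35.1  57.4] [-0.01  0.2  -0.63] | rows 4 each [-1.9 -8.8 14.4] [-0.    0.05 -0.16]
```

Request:
drive_tool(moves=[20,-1.9,-8.8,14.4,0,0,0,20,-1.9,-8.8,14.4,0,0,0,20,-1.9,-8.8,14.4,0,0,0,20,-1.9,-8.8,10,0,0,0,20,0,0,0,0,0,0])

```text
t: 15.55
tool_pos: [0.3309, -0.2277, 0.3979]
orientation: [2.119, 1.701, 0.713]
force: [-0.9, 0.7, -2.5]
opening: 0.0258
gripper_force: 35.0
```

Run:
```python
from h import *
s=robot.read_state(); print(s['tool_pos'],s['q'],s['opening'],s['force'],s['t'])
R0=Ro.from_rotvec(s['orientation']).as_matrix()
Rt=aim(down(-12.3)); T=PL+N*(.05+L)
delta(T,Rt,1)
print('angle err',np.degrees(np.arccos(-R0[:,2]@N)))
ims=[]
for n in('scene','top','wrist'):
    c=cam(n); print(n,'lens px',proj(c,s['tool_pos']+R0[:,2]*L),'plate px',proj(c,PL))
    if n!='wrist': print(plate(c)); ims.append(cv2.resize(c['color'][(230,170)[n=='top']:(340,280)[n=='top'],(130,300)[n=='top']:(260,430)[n=='top']],None,fx=3,fy=3,interpolation=2))
    else: ims.append(cv2.resize(c['color'],(440,330)))
cv2.imwrite('pics/m1.png',cv2.resize(np.hstack(ims),None,fx=.65,fy=.65)[:,:,::-1])
```

```text
[ 0.33094144 -0.22767758  0.39787012] [-0.97808401 -0.68458404  2.23306235  0.54631312  1.3120673  -0.82687328] 0.02576930115083348 [-0.93418792  0.73757388 -2.51033131] 15.55
total [-4.7 -1.1  3.1] [-0.13 -0.09 -0.23] | rows 1 each [-4.7 -1.1  3.1] [-0.13 -0.09 -0.23]
angle err 0.1598928793055837
scene lens px [169.21352432 277.91249064] plate px [187.69867995 297.33036796]
(array([ 0.53281677, -0.21627706,  0.10798667]), array([-0.46093892, -0.01880004,  0.8872327 ]), np.float64(-177.66440599467745), np.float64(27.47245673067872), np.int64(213))
top lens px [382.68643142 224.20076278] plate px [378.49207192 214.99780694]
(array([ 0.53071387, -0.21539734,  0.1097489 ]), array([-0.61328125, -0.00181735,  0.78986252]), np.float64(-179.83021457117576), np.float64(37.82733398490375), np.int64(127))
wrist lens px [272.18860223 213.43036523] plate px [272.20606114 205.19141663]
```

View pics/m1.png

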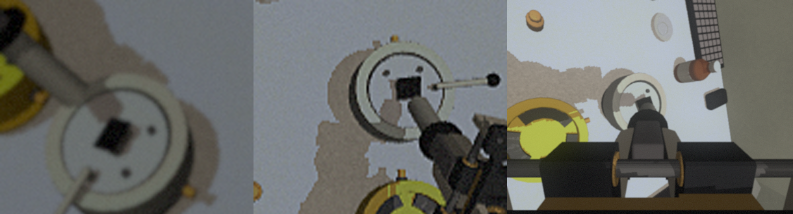

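The views show the wand tilted over the plate, its axis meeting the dark square and the barrel end clear of carrier and ring. I'll make the last correction, let it settle and check.

Request:
drive_tool(moves=[20,-2.4,-0.6,1.6,0,0,0,20,-2.4,-0.6,1.6,0,0,0,20,0,0,0,0,0,0,20,0,0,0,0,0,0])

```text
t: 16.1
tool_pos: [0.3313, -0.2331, 0.3969]
orientation: [2.116, 1.698, 0.712]
force: [-0.4, -0.3, -1.9]
opening: 0.0259
gripper_force: 35.0
```

Run:
```python
from h import *
s=robot.read_state(); R0=Ro.from_rotvec(s['orientation']).as_matrix()
delta(PL+N*(.05+L),aim(down(-12.3)),1); print(s['dq'].max(),np.degrees(np.arccos(-R0[:,2]@N)))
# barrel centreline in wrist depth vs tool axis
c=cam('wrist'); P=(cloud(c)-s['tool_pos'])@R0
m=(P[...,2]>.225)&(P[...,2]<.295)&(np.hypot(P[...,0],P[...,1])<.03)
q=P[m]; 
for a,b in((.228,.25),(.25,.27),(.27,.295)):
    k=q[(q[:,2]>a)&(q[:,2]<b)]
    if len(k)>20: print(a,len(k),np.round(np.percentile(k[:,1],[1,99])*1000,1),np.round(np.percentile(k[:,0],[1,99])*1000,1))
print('zmax',np.percentile(q[:,2],99.5)); print(disc(c))
```

```text
total [ 0.6 -2.1  2.4] [ 0.09  0.07 -0.17] | rows 1 each [ 0.6 -2.1  2.4] [ 0.09  0.07 -0.17]
0.002422748997082478 0.12037368074461473
0.25 108 [-9.7  9.2] [ 7.5 13.2]
0.27 199 [-12.5  11. ] [ 4.2 13. ]
zmax 0.2948636595611557
(np.float64(0.0909854897295374), np.float64(0.09495117986164854))
```

The barrel is coaxial with the tool to within about 1 mm. I'll apply the small correction and hold for well over two seconds.

Request:
drive_tool(moves=[20,0.5,-2,2,0,0,0,20,0,0,0,0,0,0,20,0,0,0,0,0,0,20,0,0,0,0,0,0,20,0,0,0,0,0,0,20,0,0,0,0,0,0,20,0,0,0,0,0,0,20,0,0,0,0,0,0])

```text
t: 16.95
tool_pos: [0.3309, -0.2319, 0.3941]
orientation: [2.115, 1.698, 0.712]
force: [0.2, -0.2, -2.4]
opening: 0.0264
gripper_force: 35.0
```

Request:
drive_tool(moves=[20,0,0,0,0,0,0,20,0,0,0,0,0,0,20,0,0,0,0,0,0,20,0,0,0,0,0,0,20,0,0,0,0,0,0,20,0,0,0,0,0,0,20,0,0,0,0,0,0,20,0,0,0,0,0,0])

```text
t: 17.75
tool_pos: [0.3309, -0.2318, 0.3941]
orientation: [2.115, 1.698, 0.712]
force: [0.6, 0.2, -1.6]
opening: 0.0258
gripper_force: 35.0
```

Request:
drive_tool(moves=[20,0,0,0,0,0,0,20,0,0,0,0,0,0,20,0,0,0,0,0,0,20,0,0,0,0,0,0,20,0,0,0,0,0,0,20,0,0,0,0,0,0,20,0,0,0,0,0,0,20,0,0,0,0,0,0])

```text
t: 18.55
tool_pos: [0.3309, -0.2319, 0.3941]
orientation: [2.115, 1.698, 0.712]
force: [0.3, 0.6, -1.9]
opening: 0.0259
gripper_force: 35.0
```

Request:
drive_tool(moves=[20,0,0,0,0,0,0,20,0,0,0,0,0,0,20,0,0,0,0,0,0,20,0,0,0,0,0,0,20,0,0,0,0,0,0,20,0,0,0,0,0,0,20,0,0,0,0,0,0,20,0,0,0,0,0,0])

```text
t: 19.35
tool_pos: [0.3309, -0.2318, 0.3941]
orientation: [2.115, 1.698, 0.712]
force: [-0.6, 0.2, -2.3]
opening: 0.0257
gripper_force: 35.0
```

Run:
```python
from h import *
s=robot.read_state(); g=np.load('grasp.npz'); print(g['p'],g['o'],s['t'],s['opening'])
delta(PL+N*(.05+L),aim(down(-12.3)),1)
R0=Ro.from_rotvec(s['orientation']).as_matrix(); Rg=Ro.from_rotvec(g['o']).as_matrix()
up=s['tool_pos']+[0,0,.07]; print('up',R0.T@[0,0,70])
delta(g['p']+[0,0,.185],Rg,14,fr=(up,R0))
```

```text
[0.54189239 0.21920569 0.31280883] [2.44971704e+00 1.96678376e+00 1.66619961e-04] 19.35 0.025715694857115244
total [-0.   0.   0.3] [ 0.09  0.06 -0.15] | rows 1 each [-0.   0.   0.3] [ 0.09  0.06 -0.15]
up [ 12.04481611  38.37073142 -57.29406056]
total [478.2  83.9 115.5] [ 33.45 -10.5    0.  ] | rows 14 each [34.7  7.9  3.5] [ 2.39 -0.75  0.  ]
```

It held for three seconds with the pose within 0.3 mm. Now I'll return it to the holder.

Request:
drive_tool(moves=[20,3,9.6,-14.3,0,0,0,20,3,9.6,-14.3,0,0,0,20,3,9.6,-14.3,0,0,0,20,3,9.6,-14.3,0,0,0,20,34.7,7.9,3.5,2.39,-0.75,0,20,34.7,7.9,3.5,2.39,-0.75,0,20,34.7,7.9,3.5,2.39,-0.75,0])

```text
t: 20.05
tool_pos: [0.3739, -0.1349, 0.4872]
orientation: [2.197, 1.76, 0.573]
force: [0.9, 0.3, -3.0]
opening: 0.0256
gripper_force: 35.0
```

Request:
drive_tool(moves=[20,34.7,7.9,3.5,2.39,-0.75,0,20,34.7,7.9,3.5,2.39,-0.75,0,20,34.7,7.9,3.5,2.39,-0.75,0,20,34.7,7.9,3.5,2.39,-0.75,0,20,34.7,7.9,3.5,2.39,-0.75,0,20,34.7,7.9,3.5,2.39,-0.75,0,20,34.7,7.9,3.5,2.39,-0.75,0])

```text
t: 20.75
tool_pos: [0.4812, 0.0915, 0.5067]
orientation: [2.367, 1.9, 0.224]
force: [0.0, -1.1, -2.1]
opening: 0.0257
gripper_force: 35.0
```

```bash
cat > ret.py <<'E'
from h import *
import sys
s=robot.read_state(); g=np.load('grasp.npz'); print(s['tool_pos'],s['t'],s['opening'],s['force'])
delta(g['p']+[0,0,float(sys.argv[1])],Ro.from_rotvec(g['o']).as_matrix(),int(sys.argv[2]))
E
python3 ret.py .185 4
```

```text
[0.48120567 0.09148287 0.50671021] 20.75 0.025682371368324478 [ 0.04767018 -1.05826681 -2.11008123]
total [137.   29.   21.4] [ 9.65 -3.04 -0.02] | rows 4 each [34.4  7.6  4.2] [ 2.41 -0.76 -0.01]
```

Request:
drive_tool(moves=[20,34.7,7.9,3.5,2.39,-0.75,0,20,34.7,7.9,3.5,2.39,-0.75,0,20,34.7,7.9,3.5,2.39,-0.75,0,20,34.7,7.9,3.5,2.39,-0.75,0,20,0,0,0,0,0,0,20,0,0,0,0,0,0])

```text
t: 21.35
tool_pos: [0.543, 0.2192, 0.4984]
orientation: [-2.449, -1.968, -0.001]
force: [0.4, -1.4, -1.6]
opening: 0.0257
gripper_force: 35.0
```

```bash
python3 ret.py .105 3
```

```text
[0.54301605 0.21920323 0.49844861] 21.35 0.02569203541366183 [ 0.36363652 -1.38982727 -1.59401897]
total [-0.3 -1.1 80.6] [ 0.   -0.01  0.05] | rows 3 each [-0.1 -0.4 26.9] [ 0.   -0.    0.02]
```

Request:
drive_tool(moves=[20,0,-1,25,0,0,0,20,0,0,30,0,0,0,20,0,0,30,0,0,0,20,0,0,15,0,0,0,20,0,0,0,0,0,0])

```text
t: 21.85
tool_pos: [0.5408, 0.2177, 0.3966]
orientation: [-2.45, -1.965, 0.004]
force: [0.0, -0.6, -3.4]
opening: 0.0255
gripper_force: 35.0
```

```bash
python3 ret.py .015 4
```

```text
[0.54084441 0.21768762 0.39660929] 21.85 0.025514143681764696 [ 0.03761793 -0.6213524  -3.40689947]
total [ 1.8  0.8 68.8] [-0.14  0.08 -0.07] | rows 4 each [ 0.4  0.2 17.2] [-0.03  0.02 -0.02]
```

Request:
drive_tool(moves=[20,0,0,15,0,0,0,20,0,0,18,0,0,0,20,0,0,18,0,0,0,20,0,0,15,0,0,0,20,0,0,6,0,0,0,20,0,0,0,0,0,0,20,0,0,0,0,0,0])

```text
t: 22.55
tool_pos: [0.5418, 0.2187, 0.3269]
orientation: [2.449, 1.966, 0.002]
force: [-0.1, 0.1, -1.7]
opening: 0.0256
gripper_force: 35.0
```

```bash
python3 ret.py 0.001 1
```

```text
[0.54182719 0.21870214 0.32693552] 22.55 0.02557074490082684 [-0.05957737  0.11907443 -1.70278387]
total [ 0.5 -0.1 13.1] [ 0.06 -0.03 -0.  ] | rows 1 each [ 0.5 -0.1 13.1] [ 0.06 -0.03 -0.  ]
```

Request:
drive_tool(moves=[20,0,0,4,0,0,0,20,0,0,4,0,0,0,20,0,0,3,0,0,0,20,0,0,1,0,0,0,20,0,0,0,0,0,0,20,0,0,0,0,0,0])

```text
t: 23.15
tool_pos: [0.5415, 0.2186, 0.314]
orientation: [2.45, 1.967, 0.0]
force: [0.3, -0.2, -1.5]
opening: 0.026
gripper_force: 35.0
```

```bash
python3 ret.py 0 1
```

```text
[0.54149877 0.21863577 0.31401365] 23.15 0.02599519015817929 [ 0.33757402 -0.16728478 -1.54988308]
total [0.6 0.3 1.2] [-0.  0.  0.] | rows 1 each [0.6 0.3 1.2] [-0.  0.  0.]
```

Still bearing the weight at 1.2 mm above. I'll ease down until it rests.

Request:
drive_tool(moves=[20,0.5,0.3,0.7,0,0,0,20,0,0,0.4,0,0,0,20,0,0,0,0,0,0,20,0,0,0,0,0,0])

```text
t: 23.55
tool_pos: [0.5419, 0.2191, 0.3129]
orientation: [-2.45, -1.967, 0.0]
force: [-0.3, 0.7, -2.3]
opening: 0.0258
gripper_force: 35.0
```

Request:
drive_tool(moves=[20,0,0,0.5,0,0,0,20,0,0,0,0,0,0,20,0,0,0,0,0,0])

```text
t: 23.85
tool_pos: [0.5419, 0.2191, 0.3127]
orientation: [2.45, 1.967, 0.0]
force: [-1.5, -1.2, 1.6]
opening: 0.0258
gripper_force: 35.0
```

Request:
drive_tool(moves=[20,0,0,0.5,0,0,0,20,0,0,0,0,0,0,20,0,0,0,0,0,0])

```text
t: 24.15
tool_pos: [0.5419, 0.2191, 0.3128]
orientation: [2.45, 1.967, 0.001]
force: [-4.1, -0.9, 5.1]
opening: 0.0258
gripper_force: 35.0
```

Resting, with a contact force of +5 N. I'll relieve that, release and lift straight off.

Request:
drive_tool(moves=[20,0,0,-0.6,0,0,0,30,0,0,0,0,0,0,50,0,0,0,0,0,0,75,0,0,0,0,0,0,75,0,0,0,0,0,0,75,0,0,0,0,0,0,75,0,0,0,0,0,0,75,0,0,0,0,0,0])

```text
t: 24.95
tool_pos: [0.5419, 0.219, 0.3125]
orientation: [2.45, 1.967, 0.0]
force: [0.0, -0.4, 0.8]
opening: 0.0728
gripper_force: 0.0
```

Request:
drive_tool(moves=[75,0,0,0,0,0,0,75,0,0,-10,0,0,0,75,0,0,-30,0,0,0,75,0,0,-40,0,0,0,75,0,0,-40,0,0,0,75,-40,0,0,0,0,0,75,-40,0,0,0,0,0,75,0,0,0,0,0,0])

```text
t: 25.75
tool_pos: [0.5242, 0.1378, 0.434]
orientation: [2.451, 1.962, 0.001]
force: [-0.1, 1.6, -0.3]
opening: 0.0752
gripper_force: 0.0
```

Run:
```python
from h import *
c=cam('scene'); save(c,'s2.png'); t=cam('top'); P=cloud(t)
s=robot.read_state(); print(s['tool_pos'],s['force'],s['t'],disc(c),disc(t))
for n,c in(('s',c),('t',t)):
    P=cloud(c); d=np.hypot(P[...,0]-.542,P[...,1]-.218); m=(d<.05)&(P[...,2]>.162)&(P[...,2]<.18); print(n,P[m].mean(0),m.sum())
```

```text
[0.52455062 0.14034897 0.43343408] [ 0.40729216  0.3372775  -0.77551421] 25.85 (np.float64(0.08968811342922763), np.float64(0.09371694353898898)) (np.float64(0.09140459784856061), np.float64(0.09515981825400145))
s [0.54654864 0.21530839 0.16771496] 103
t [0.53192407 0.22466174 0.16796405] 11
```

View pics/s2.png

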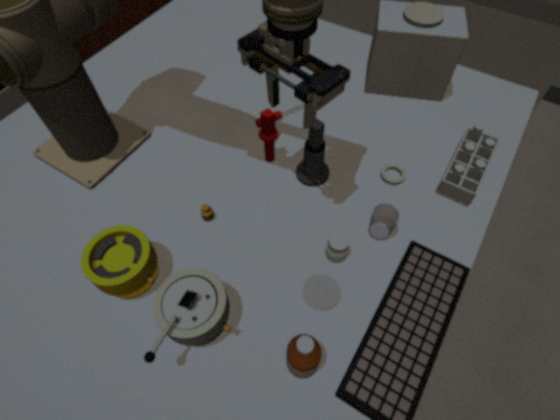

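The final view shows the wand upright in its holder at (315,150), the carrier home at (190,303), and everything else where it was. Let the arm come to rest, then hand in.

Request:
drive_tool(moves=[75,0,0,0,0,0,0,75,0,0,0,0,0,0,75,0,0,0,0,0,0])

```text
t: 26.15
tool_pos: [0.5246, 0.1417, 0.4323]
orientation: [-2.448, -1.968, 0.0]
force: [-0.8, 1.0, 0.3]
opening: 0.0751
gripper_force: 0.0
```

```bash
python3 -c "
from plant import robot
print(robot.close_job())"
```

```text
the job is handed in; nothing more can be done
None
```

The job is handed in at 26 s: the carrier dropped home after about 54° clockwise, the wand was held square to the plate at about 5 cm for roughly 3 s and hung back upright, and the last picture shows nothing else moved; the hand-in returned no verdict.

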